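# Close up the drill case

### The job

Close up the open drill case with your fingertips: push the upright drill rack over until it lies fully flat inside the case, and only then swing the standing cover over it and press it fully shut. Only push and press, pick nothing up: do not lift or tip the case, or shove or twist it on the bench, leave the other things on the bench where they are, and finish clear of everything.

Things in the scene. Friction and masses are not known exactly. Their poses are not given: they have to be found in the camera images.
- case: Base pan of a green sheet-steel drill case, 200 (its x) x 250 (its y) x 48 mm high, walls 3 mm, open on top, loose on rubber feet on the bench; 1.8 to 2.4 kg in all, slides at about 9 N or more. Origin: centre of its underside, on the bench. z up, -x the front (clasps), +x the cover's hinge side; x is turned 0.35 to 2.15 rad from world x towards world y (hinge far left to near left).
- rack_pivot (a point): Middle of the pivot rod of the drill rack, inside the pan near its front: 72 mm in front of the case's centre, 16 mm above the bench. The rod runs along the case's y. Axes as the case's.
- rack (a joint): Angle (rad) of the drill rack about its pivot: 0 folded flat in the pan (stop), 1.57 upright, 1.70 the other stop (leaning to the front). Starts between 1.2 and 1.65. It folds down from upright towards the case's +x, the cover's hinge. Stiff pivot: it stays at any angle where it is left; 2 to 4 N at the tab moves it.
- rack_tab (a point): Middle of the bare finger tab at the rack's free edge, 136 mm from the pivot, on the drill face (front when upright, top when folded). Rack: 3 mm aluminium panel 220 mm wide; 13 drills and two black strips, up to 14 mm proud of this face, end 110 mm from the pivot. Tab: 60 mm wide along y, from 126 to 146 mm. Axes: x from pivot to tab, z out of the drill face.
- cover_hinge (a point): Middle of the cover's hinge line, on the +x rim of the pan: 100 mm behind the case's centre, 48 mm above the bench. The line runs along the case's y.
- cover (a joint): Angle (rad) of the cover about its hinge: 0 fully shut on the pan's rim (stop), 1.57 upright, 2.05 the other stop. Starts between 1.65 and 1.88, leaning back away from the pan. Stiff hinge: it stays at any angle where it is left; 1 to 5 N near the free edge moves it.
- cover_edge (a point): Middle of the free (front) edge of the cover, on its outer face (top when shut, then 61 mm above the bench), 201 mm from the hinge. Cover: green steel tray 202 x 252 mm, 13 mm deep, outer face 13 mm off the hinge line; a steel thumb lip 60 mm wide sticks 9 mm beyond the edge on the rim side. Axes: x from free edge to hinge, z out of the outer face (up when shut, away from the pan when open).
- blank_mid (a point): Bystander: turned light-wood spindle blank, 48 mm in diameter, 110 mm tall, standing on end; point half-way up. It and the tin stand near the case's -y end, one beside it and one off its front corner, either way round, 180 to 260 mm from the case's centre.
- tin_mid (a point): Bystander: round yellow wax tin, 72 mm in diameter, 38 mm high; point half-way up.
- key_mid (a point): Bystander: steel drill-chuck key, T-shaped, 90 x 66 mm, 14 mm high, lying in front of the case, towards its -y end; point at its middle.

How it is judged:
On the way, in this order (a step that is already met when the one before it is completed fails the run):
1. the drill rack lies flat in the pan while the cover still stands open (value of joint rack below 0.08 rad and value of joint cover above 1.2 rad), for 0.2 s.
2. the cover is shut over the folded rack (value of joint cover below 0.03 rad and value of joint rack below 0.08 rad), for 0.2 s.
At the end, for the whole second after the job is handed in: The rack is folded flat (within 0.08 rad of its stop), the cover is shut over it (within 0.03 rad, about 6 mm at its free edge), the case stands flat and still with the rack's pivot and the cover's hinge within 20 mm of where they were, and blank, tin and key are within 20 mm of where they stood (all of step 2 and linear speed of case below 0.02 m/s and angle between case's own z axis and vertical below 0.03 rad and distance of each of blank_mid, tin_mid, key_mid, rack_pivot, cover_hinge from where it was at the start of the episode below 0.02 m); the robot touches nothing.
It fails at once if the cover is brought down while the rack still stands up (value of joint cover below 1.2 rad and value of joint rack above 0.12 rad).
It fails at once if the case is lifted off the bench (height (world z) of case above 0.012 m).
It fails at once if the case is tipped (angle between case's own z axis and vertical above 0.12 rad).
It fails at once if the case is shoved or twisted on the bench by more than 25 mm (distance of any of rack_pivot, cover_hinge from where it was at the start of the episode above 0.025 m).
It fails at once if a bystander is pushed, lifted or knocked over (distance of any of blank_mid, tin_mid, key_mid from where it was at the start of the episode above 0.03 m).
It also fails if it takes over 61 s, if anything falls off the work surface, if the arm or the gripper's body presses on something with over 40 N, if the wrist force passes 120 N, or if a joint passes its speed limit or range.

### The arm

A 7-joint arm with a two-finger parallel gripper is mounted at the origin on the work surface. World frame = base frame: x ahead of the robot, y to its left, z up, the work surface at z = 0. Lengths are in m, angles in rad, forces in N, time in s.
With the tool pointing down it reaches from about 0.425 to 0.925 m from the base axis. Payload 6.8 kg.
Tool frame: the origin (TCP) lies between the finger pads; the fingertips stand 11 mm ahead of it and the grasp point (between the pads) lies 8 mm behind it; z points along the fingers, y is the line along which they close (so a half turn about z gives the same grasp; the last joint's range is limited). The gripper opens to 88 mm and grips with 3 to 60 N. Pads are 20 mm wide; open, the fingers measure 115 mm over their backs; the gripper's body (75 mm by 178 mm) begins 61 mm behind the grasp point.
Start: joints at [1.115, 0.477, 0.022, 1.555, -0.011, 1.109, -0.083], TCP at [0.23, -0.635, 0.234] pointing down, gripper open.
Joint ranges: [-2.96, 2.96], [-0.34, 2.1], [-1.41, 1.46], [0.24, 2.44], [-1.37, 4.51], [0.17, 1.92], [-2.96, 2.96]. Speed limits (rad/s): [2.39, 2.39, 3.14, 3.14, 3.14, 3.14, 3.14].

### API

Orientations are given as a rotation vector (axis times angle).
In Python, from workcell import read_state, capture, camera_params, close_job, boxes_of, silhouettes, pinpoint gives the robot as it stands.
- The arm moves only by the tool servo_tool, never from a script. Its argument "increments" is a list that holds one entry, the list of rows, each a list of 4 numbers: the shift along the world's x, y, z normalised to -1 to 1, where 1 is 25 mm, then the turn about the world's z normalised to -1 to 1, where 1 is 180 degrees. A call has 1 to 12 rows; each row shifts and turns the commanded pose from where the row before left it; what a row does not reach is not made up. A row lasts 1/10 s, in which the tool goes at most 50 mm and 8.59 degrees, less where a joint would pass 70% of its speed; a pose out of reach is approached as far as the arm can. A call with a number of a shift or a turn outside -1 to 1 is refused whole. A call with a gripper value outside its range is refused whole. "claw" is the gripper command: -1 is fully open, 1 is shut, values between are in proportion, set as the call begins (left out, the last holds). The fingers move at their own pace and stop on an object; "force" is the grip in N (left out, the last holds). Time passes only in rows, so rows that do not move let the fingers close. It gives the time, the measured TCP pose, the force, the opening and the grip force at its end, in the units of the state.
- read_state(): the state, without advancing time (a new reading comes with each control period).
- capture(name): name is "scene" or "top"; returns the picture (480x640x3 uint8, red, green, blue); there is no depth.
- camera_params(name): a dict with "camera_matrix" (3x3 intrinsics, pixels), "k1" (the pictures are not rectified: a ray, as slopes to the right and down, at radius r is drawn at 1 + k1 r^2 times it, then the intrinsics apply), "cam_to_world" (4x4, takes a point from camera to world coordinates). Camera axes: x right, y down, z forward; pixel columns grow to the right and rows downward; lengths in m; the calibration is good to about 2 mm. A picture is of the moment at which its call begins. camera_params takes no time and is no camera call.
- close_job(): hands the job in; it is judged then, once.
Trained networks look in the newest picture that a camera, given by its name, has taken for a name from the list of things; names that differ only in an ending like _2 or _b are one class to them, and where a whole thing is asked for, a point or a joint stands for the part that bears it (a point fixed in the world has none). Each returns a list of dicts, best first, with "confidence" (0 to 1); they miss things now and then, are a little off and sometimes report something else, mostly with a low value. They report only what shows in the picture. A call takes as long as a camera call.
- boxes_of(camera, thing): "box" ([centre column, centre row, width, height] as shares, 0 to 1, of the picture: columns of its width, rows of its height, round what is visible of it).
- silhouettes(camera, thing): "mask" (480x640 bool, what is visible of it) and "box" ([centre column, centre row, width, height] as shares, 0 to 1, of the picture: columns of its width, rows of its height, round what is visible of it).
- pinpoint(camera, thing): "location" ([column, row] as shares, 0 to 1, of the picture: columns of its width, rows of its height: a listed point, or the origin of a listed thing).
The state is a dict: "t": time; "qpos": joint angles; "dq": joint speeds; "joint_torque": joint torques, N m; "tool_pos": TCP position; "ee_rot": TCP orientation; "ft_force": force on the tool from outside, world axes, zero at the start; "ft_torque": the same for the moment, N m; "grip_width": finger opening in m; "gripper_force": force on a finger pad.
Only numpy, scipy, OpenCV 4.12 (cv2) and the standard library are available. Lean on these libraries where they do the work, as an engineer would, in place of code of your own. Each camera call takes 0.05 s, during which the arm holds its last target. There are 200 camera calls.

## Working session

There is one attempt and no reset: what is moved stays moved. The work goes in short steps, Python scripts to look and compute and a tool call to move; the robot and the scene stay as the last step left them, time stands still between calls to the robot, and variables do not carry over. Pictures are saved under pics/ and viewed, at most 10 in all, crops included, and the job is handed in when it is done.

Besides the shell and the picture viewer there is one more tool, called after "Request:" as name([rows], argument=value, ...), one row to a line, values as JSON. servo_tool: Moves the arm, as the interface text tells. Scaled input: -1 to 1 covers 25 mm each way for a shift and 180 degrees each way for a turn. Its arguments: {"type":"object","properties":{"increments":{"type":"array"},"claw":{"type":"number"},"force":{"type":"number"}},"required":["increments"]}

```bash
mkdir -p pics
cat > h.py <<'E'
import numpy as np, cv2
from workcell import *
def P(c):
    p=camera_params(c); return np.array(p["camera_matrix"]),p["k1"],np.array(p["cam_to_world"])
def ray(c,uv):
    K,k1,T=P(c)
    d=cv2.undistortPoints(np.array([[uv]],float),K,np.array([k1,0,0,0.]))[0,0]
    return T[:3,3],T[:3,:3]@np.array([d[0],d[1],1])
def atz(c,uv,z):
    o,d=ray(c,uv); return o+d*(z-o[2])/d[2]
def proj(c,X):
    K,k1,T=P(c); R=T[:3,:3].T
    return cv2.projectPoints(np.array(X,float).reshape(-1,3),cv2.Rodrigues(R)[0],-R@T[:3,3],K,np.array([k1,0,0,0.]))[0][:,0]
def tri(uvs):
    A=np.zeros((3,3));b=np.zeros(3)
    for c,uv in uvs:
        o,d=ray(c,uv);d=d/np.linalg.norm(d);M=np.eye(3)-np.outer(d,d);A+=M;b+=M@o
    return np.linalg.solve(A,b)
E
python3 - <<'E'
from h import *
ims=[]
for c in("scene","top"):
    im=capture(c);cv2.imwrite(f"pics/{c}0.png",im[:,:,::-1])
S=np.array([640,480])
for t in("case","rack_pivot","rack_tab","cover_hinge","cover_edge","blank_mid","tin_mid","key_mid"):
    g=[]
    for c in("scene","top"):
        r=pinpoint(c,t)
        if r: g.append((c,np.array(r[0]["location"])*S)); print(t,c,g[-1][1].round(1),round(r[0]["confidence"],2),len(r))
    if len(g)==2:
        X=tri(g);print("   ",X.round(3),[ (proj(c,X)[0]-uv).round(1) for c,uv in g])
for c in("scene","top"): print(P(c)[2].round(2).tolist())
print(read_state())
E
```

```text
case scene [366.1 232.8] 0.86 1
case top [263.9 251.7] 0.86 1
    [0.55  0.026 0.006] [array([-0.8,  0.1]), array([-1. , -0.3])]
rack_pivot scene [333.2 239.4] 0.67 1
rack_pivot top [302.6 255.2] 0.9 1
    [ 0.545 -0.043  0.009] [array([-0.3,  0. ]), array([-0.3, -0.1])]
rack_tab scene [327.7 197. ] 0.72 1
rack_tab top [301.5 250.5] 0.96 1
    [ 0.546 -0.051  0.149] [array([ 1.2, -0.1]), array([1.5, 0.4])]
cover_hinge scene [408.7 203.7] 0.96 1
cover_hinge top [200.1 252.9] 0.74 1
    [0.542 0.123 0.054] [array([ 0.6, -0.1]), array([0.7, 0.2])]
cover_edge scene [460.  129.1] 0.62 1
cover_edge top [110.8 247.9] 0.86 1
    [0.54  0.201 0.233] [array([-2. ,  0.8]), array([-3. , -0.7])]
blank_mid top [243.  135.9] 0.71 1
tin_mid scene [339.6 325.9] 0.67 2
tin_mid top [336.3 145.9] 0.88 1
    [ 0.738 -0.097  0.018] [array([-0.,  0.]), array([-0., -0.])]
key_mid scene [277.7 291.9] 0.67 2
key_mid top [385.7 212.5] 0.83 1
    [ 0.625 -0.185  0.007] [array([-1.,  0.]), array([-1.1, -0.3])]
[[0.32, 0.77, -0.56, 1.15], [0.95, -0.27, 0.18, -0.25], [-0.01, -0.58, -0.81, 0.91], [0.0, 0.0, 0.0, 1.0]]
[[0.03, -1.0, 0.08, 0.51], [-1.0, -0.03, 0.02, -0.08], [-0.02, -0.08, -1.0, 0.84], [0.0, 0.0, 0.0, 1.0]]
{'t': 0.9, 'qpos': array([ 1.11493571,  0.47697935,  0.02239945,  1.55542323, -0.01150646,
        1.10931434, -0.0831012 ]), 'dq': array([ 0.0012635 , -0.00062376,  0.0004465 ,  0.00051692,  0.00064414,
       -0.00063014,  0.00011604]), 'joint_torque': array([ 7.46896931e-04, -5.82703972e+01,  1.53403714e+00, -2.72934902e+01,
       -5.42690826e-02,  9.87774809e-03,  2.35751301e-06]), 'tool_pos': array([ 0.23004261, -0.63459109,  0.23366793]), 'ee_rot': array([-3.09422611e+00, -5.43473882e-01, -3.20213557e-05]), 'ft_force': array([ 0.41872724, -0.20697616, -0.76246423]), 'ft_torque': array([-0.03049663,  0.06863236, -0.00993626]), 'gripper_force': 0.0, 'grip_width': 0.08765798602877972}
```

View pics/scene0.png

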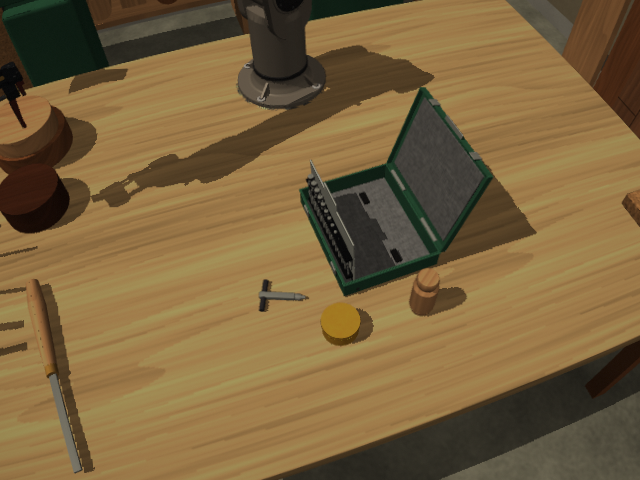

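View pics/top0.png

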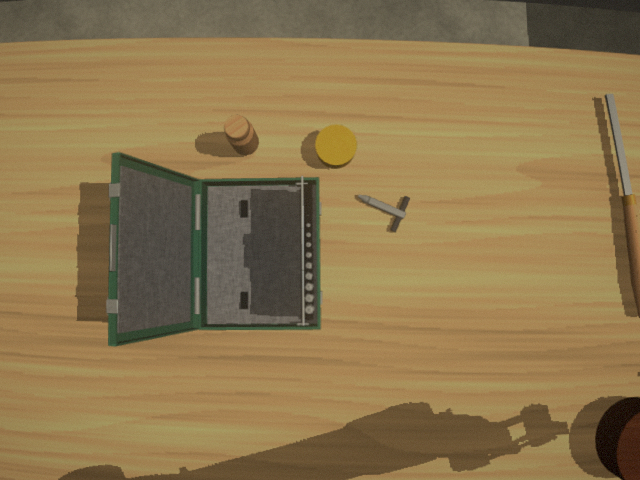

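Case x points roughly along world +y (the cover is on the left in the top view, with rim corners near (320,178) and (320,328)). The rack is upright near column 303. The blank and tin are beyond the case's far-x end, and the key is in front of it. I'll check the yaw from the rim corners and locate the blank.

Run:
```python
from h import *
for uv in((320,178),(321,328),(203,180),(202,328)): print(atz("top",uv,.048).round(3))
print("blank",atz("top",(243,136),.055).round(3))
# cover: far-end edges, predicted vs theta
c=np.array([.546,.026,0])
for th in(1.65,1.75,1.85,1.9):
    X=c+[0,.1-.201*np.cos(th)+.013*np.sin(th),.048+.201*np.sin(th)+.013*np.cos(th)]
    print(th,X.round(3),proj("scene",X).round(0),proj("top",X).round(0))
for th in(1.5,1.57,1.65):
    X=c+[0,-.072+.136*np.cos(th),.016+.136*np.sin(th)]
    print(th,X.round(3),proj("scene",X).round(0),proj("top",X).round(0))
```

```text
[ 0.674 -0.071  0.048]
[ 0.425 -0.079  0.048]
[0.666 0.127 0.048]
[0.418 0.118 0.048]
blank [0.742 0.061 0.055]
1.65 [0.546 0.155 0.247] [[438. 132.]] [[138. 243.]]
1.75 [0.546 0.175 0.243] [[447. 131.]] [[124. 243.]]
1.85 [0.546 0.194 0.238] [[456. 131.]] [[112. 242.]]
1.9 [0.546 0.203 0.234] [[461. 131.]] [[106. 242.]]
1.5 [ 0.546 -0.036  0.152] [[336. 194.]] [[293. 251.]]
1.57 [ 0.546 -0.046  0.152] [[331. 195.]] [[300. 251.]]
1.65 [ 0.546 -0.057  0.152] [[326. 197.]] [[307. 251.]]
```

Request:
servo_tool([
  [[0.6,1,0.2,0.0432],[0.6,1,0.2,0.0432],[0.6,1,0,0.0432],[0.6,1,0,0.0432],[0.6,1,0,0.0432],[0.6,1,0,0.0432],[0.6,1,0,0.0432],[0.6,1,0,0.0432],[0.6,1,0,0.0432],[0.6,1,0,0],[0.6,1,0,0],[0.6,1,0,0]],
], claw=1, force=20)

```text
t: 2.1
tool_pos: [0.4106, -0.3337, 0.2439]
ee_rot: [2.223, 2.219, 0.0]
ft_force: [0.9, -0.5, 0.0]
grip_width: 0.0003
gripper_force: 0.0
```

Request:
servo_tool([
  [[0.69,1,0,0.011],[0.69,1,0,0],[0.69,1,0,0],[0.69,1,0,0],[0.69,1,0,0],[0.69,1,0,0],[0.69,1,0,0],[0.69,1,0,0],[0,1,-1,0],[0,0.2,-1,0],[0,0,-1,0],[0,0,-0.24,0]],
])

```text
t: 3.3
tool_pos: [0.5464, -0.1043, 0.1603]
ee_rot: [-2.181, -2.256, 0.004]
ft_force: [-0.7, -0.3, -0.7]
grip_width: 0.0002
gripper_force: 0.0
```

Run:
```python
from h import *
print(read_state()["tool_pos"])
a=capture("top")[130:350,80:400];b=capture("scene")[80:320,230:510]
cv2.imwrite("pics/a1.png",np.hstack([cv2.resize(a,(400,400)),cv2.resize(b,(400,400))])[:,:,::-1])
```

```text
[ 0.54640642 -0.10429572  0.16027474]
```

View pics/a1.png

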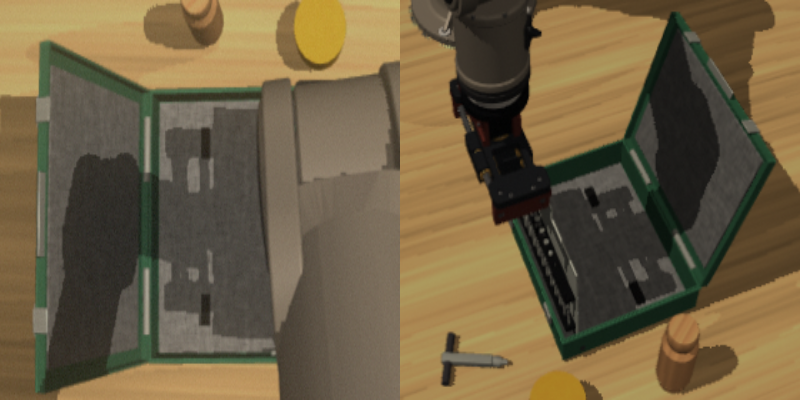

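Request:
servo_tool([
  [[0,0.8,0.08,0],[0,0.8,0,0],[0,0.4,0,0],[0,0.4,0,0],[0,0.4,-0.04,0],[0,0.48,-0.12,0],[0,0.48,-0.16,0],[0,0.48,-0.2,0],[0,0.48,-0.28,0],[0,0,0,0]],
])

```text
t: 4.4
tool_pos: [0.5473, 0.0163, 0.1434]
ee_rot: [-2.179, -2.26, -0.0]
ft_force: [0.6, -0.8, 0.5]
grip_width: 0.0003
gripper_force: 0.0
```

Run:
```python
from h import *
s=read_state();print(s["tool_pos"],s["ft_force"])
a=capture("top")[130:350,80:400];b=capture("scene")[80:320,230:510]
cv2.imwrite("pics/a2.png",np.hstack([cv2.resize(a,(400,400)),cv2.resize(b,(400,400))])[:,:,::-1])
```

```text
[0.54734756 0.01629912 0.1433786 ] [ 0.55777553 -0.7976601   0.51199236]
```

View pics/a2.png

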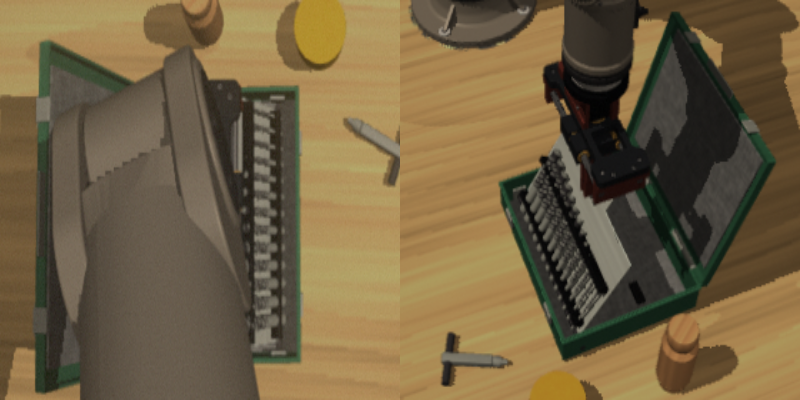

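Request:
servo_tool([
  [[0,0.44,-0.36,0],[-0.02,0.4,-0.38,0],[-0.02,0.38,-0.4,0],[-0.02,0.36,-0.4,0],[-0.02,0.3,-0.48,0],[-0.02,0.26,-0.48,0],[-0.02,0.2,-0.52,0],[-0.02,0.16,-0.52,0],[0,0.06,-0.4,0],[0,0,0,0]],
])

```text
t: 5.5
tool_pos: [0.5429, 0.0776, 0.0443]
ee_rot: [-2.182, -2.257, 0.004]
ft_force: [-0.5, -0.1, -0.1]
grip_width: 0.0006
gripper_force: 0.0
```

Request:
servo_tool([
  [[0,0.06,-0.24,0],[0,0.04,-0.16,0],[0,0.04,-0.12,0],[0,0,-0.04,0],[0,0,0,0]],
])

```text
t: 6.0
tool_pos: [0.5446, 0.081, 0.0321]
ee_rot: [-2.185, -2.258, -0.0]
ft_force: [-0.0, -0.3, 1.0]
grip_width: 0.0003
gripper_force: 0.0
```

Request:
servo_tool([
  [[0,0,-0.06,0],[0,0,-0.06,0],[0,0,0,0]],
])

```text
t: 6.3
tool_pos: [0.5447, 0.0811, 0.0291]
ee_rot: [-2.184, -2.258, -0.001]
ft_force: [-0.2, -0.2, 0.4]
grip_width: 0.0008
gripper_force: 0.0
```

Request:
servo_tool([
  [[0,0,-0.06,0],[0,0,-0.06,0],[0,0,0,0]],
])

```text
t: 6.6
tool_pos: [0.5448, 0.0812, 0.0285]
ee_rot: [2.183, 2.257, -0.001]
ft_force: [-9.0, -2.4, 28.4]
grip_width: 0.0004
gripper_force: 13.8
```

Request:
servo_tool([
  [[0,0,-0.06,0],[0,0,-0.06,0],[0,0,0,0]],
])

```text
t: 6.9
tool_pos: [0.5449, 0.0812, 0.0282]
ee_rot: [2.182, 2.256, -0.002]
ft_force: [-17.5, -5.4, 56.7]
grip_width: 0.0002
gripper_force: 28.5
```

Request:
servo_tool([
  [[0,0,0.1,0],[0,-0.1,0.4,0],[0,-0.4,1,0],[0,-0.4,1,0],[0,-0.8,1,0],[0,-1,1,0],[0,-1,1,0],[0,-1,1,0],[0,0,1,0],[0,0,1,0],[0,0,1,0],[0,0,1,0]],
])

```text
t: 8.1
tool_pos: [0.5444, -0.0368, 0.2866]
ee_rot: [-2.185, -2.258, -0.0]
ft_force: [0.5, 0.2, 0.1]
grip_width: 0.0005
gripper_force: 0.0
```

Run:
```python
from h import *
s=read_state();print(s["tool_pos"],s["ft_force"])
b=capture("scene")[80:320,230:510];a=capture("top")[130:350,80:400]
S=np.array([640,480])
for t in("case","rack_pivot","rack_tab","cover_hinge","cover_edge"):
    g=[]
    for c in("scene","top"):
        r=pinpoint(c,t)
        if r: g.append((c,np.array(r[0]["location"])*S)); print(t,c,g[-1][1].round(1),round(r[0]["confidence"],2))
    if len(g)==2: print("   ",tri(g).round(3))
cv2.imwrite("pics/a3.png",np.hstack([cv2.resize(a,(400,400)),cv2.resize(b,(400,400))])[:,:,::-1])
```

```text
[ 0.54437063 -0.03675838  0.28660687] [0.49772044 0.17991282 0.06949442]
case scene [369.6 235.4] 0.71
rack_pivot scene [332.5 240.7] 0.66
rack_pivot top [383.9 210. ] 0.51
    [ 0.627 -0.122  0.158]
rack_tab scene [393.4 215.5] 0.96
cover_hinge scene [408.7 203.1] 0.62
cover_edge scene [458.6 130.2] 0.84
```

View pics/a3.png

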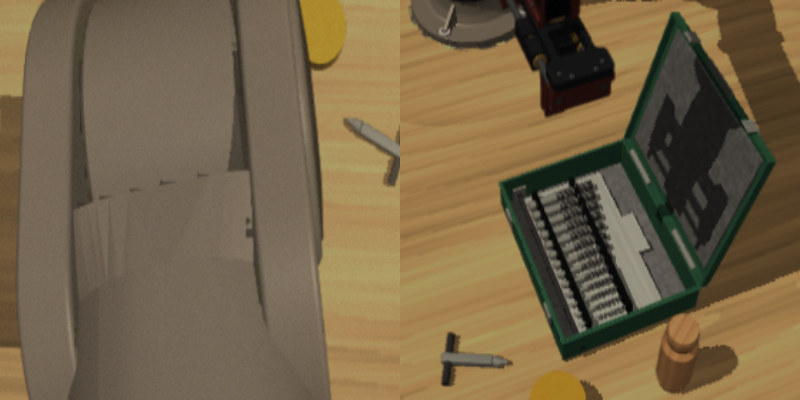

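Request:
servo_tool([
  [[0,0.5,1,0],[0,1,0.6,0],[0,1,0,0],[0,1,0,0],[0,1,0,0],[0,1,0,0],[-0.05,1,0,0],[-0.05,1,0,0],[-0.05,1,0,0],[0,1,0,0],[0,1,0,0],[0,1,0,0]],
])

```text
t: 9.9
tool_pos: [0.5407, 0.2518, 0.3254]
ee_rot: [-2.184, -2.258, 0.0]
ft_force: [0.6, -0.3, -0.2]
grip_width: 0.0003
gripper_force: 0.0
```

Request:
servo_tool([
  [[0,0,-1,0],[0,0,-1,0],[0,0,-1,0],[0,0,-0.6,0],[0,0,0,0]],
])

```text
t: 10.4
tool_pos: [0.5398, 0.2501, 0.2335]
ee_rot: [-2.183, -2.257, 0.006]
ft_force: [0.5, -0.3, -0.5]
grip_width: 0.0005
gripper_force: 0.0
```

Request:
servo_tool([
  [[0,-0.64,0,0],[0,-0.6,0,0],[0,-0.44,0.06,0],[0,-0.44,0.06,0],[0,-0.44,0.1,0],[0,-0.44,0.1,0],[0,-0.44,0.1,0],[0,-0.44,0,0],[0,-0.44,0,0],[0,-0.44,0,0],[0,-0.44,-0.02,0],[0,0,0,0]],
])

```text
t: 11.6
tool_pos: [0.5406, 0.1179, 0.245]
ee_rot: [2.188, 2.254, -0.004]
ft_force: [0.3, 0.2, -0.4]
grip_width: 0.0008
gripper_force: 0.0
```

Request:
servo_tool([
  [[0,-0.52,-0.06,0],[0,-0.52,-0.12,0],[0,-0.52,-0.18,0],[0,-0.46,-0.18,0],[0,-0.46,-0.18,0],[0,-0.44,-0.2,0],[0.02,-0.42,-0.26,0],[0.02,-0.4,-0.28,0],[0.02,-0.4,-0.3,0],[0,0,0,0]],
])

```text
t: 12.6
tool_pos: [0.5413, 0.0149, 0.2]
ee_rot: [-2.186, -2.254, 0.005]
ft_force: [-0.7, 0.4, 0.3]
grip_width: 0.0002
gripper_force: 0.0
```

Run:
```python
from h import *
s=read_state();print(s["tool_pos"],s["ft_force"])
b=capture("scene")[80:320,230:510];
cv2.imwrite("pics/a4.png",cv2.resize(b,(500,430))[:,:,::-1])
```

```text
[0.54132656 0.01494076 0.19995202] [-0.67006783  0.35950084  0.26614962]
```

View pics/a4.png

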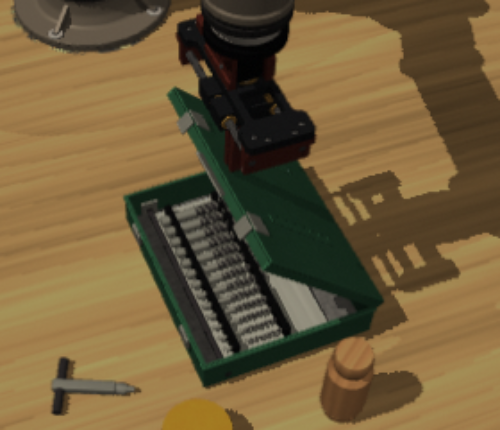

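The cover is at about 0.8 rad with the rack flat, so I'll continue along the arc.

Request:
servo_tool([
  [[0.02,-0.36,-0.34,0],[0.02,-0.34,-0.35,0],[0.02,-0.34,-0.36,0],[0.02,-0.28,-0.4,0],[0,-0.26,-0.42,0],[0,-0.24,-0.42,0],[0,-0.2,-0.46,0],[0,-0.18,-0.46,0],[0,-0.16,-0.46,0],[0,-0.1,-0.48,0],[0,-0.06,-0.4,0],[0,0,0,0]],
])

```text
t: 13.85
tool_pos: [0.5429, -0.0459, 0.0861]
ee_rot: [-2.183, -2.256, 0.004]
ft_force: [-0.9, 0.1, -0.6]
grip_width: 0.0003
gripper_force: 0.0
```

Request:
servo_tool([
  [[0,0,-0.2,0],[0,0,-0.12,0],[0,0,-0.06,0],[0,0,0,0]],
])

```text
t: 14.25
tool_pos: [0.5443, -0.0455, 0.0784]
ee_rot: [2.184, 2.258, 0.0]
ft_force: [-0.3, -0.2, -0.2]
grip_width: 0.0006
gripper_force: 0.0
```

Stop expected at TCP z ≈ 0.072.

Request:
servo_tool([
  [[0,0,-0.12,0],[0,0,-0.08,0],[0,0,-0.04,0],[0,0,0,0]],
])

```text
t: 14.65
tool_pos: [0.5446, -0.0457, 0.0729]
ee_rot: [2.184, 2.257, 0.0]
ft_force: [-1.0, -0.5, 5.6]
grip_width: 0.0006
gripper_force: 2.8
```

Request:
servo_tool([
  [[0,0,-0.04,0],[0,0,-0.02,0],[0,0,0,0],[0,0,0,0]],
])

```text
t: 15.05
tool_pos: [0.5446, -0.0457, 0.0727]
ee_rot: [2.184, 2.257, -0.001]
ft_force: [-7.3, -1.2, 19.3]
grip_width: 0.0005
gripper_force: 9.6
```

Request:
servo_tool([
  [[0,0,0.2,0],[0,0,1,0],[0,0,1,0],[0,0,1,0],[0,-1,1,0],[0,-1,1,0],[-0.5,-1,0,0],[-0.5,-1,0,0],[-0.5,-1,0,0],[-0.5,-1,0,0],[-0.5,-1,0,0],[-0.5,-1,0,0]],
])

```text
t: 16.25
tool_pos: [0.4686, -0.2463, 0.2008]
ee_rot: [-2.184, -2.258, -0.0]
ft_force: [0.4, 0.2, 1.5]
grip_width: 0.0002
gripper_force: 0.0
```

Request:
servo_tool([
  [[-0.5,-1,0,0],[-0.5,-1,0,0],[0,0,0,0],[0,0,0,0],[0,0,0,0]],
])

```text
t: 16.75
tool_pos: [0.4449, -0.2944, 0.2009]
ee_rot: [-2.183, -2.259, -0.001]
ft_force: [0.6, -0.0, -0.7]
grip_width: 0.0004
gripper_force: 0.0
```

Run:
```python
from h import *
s=read_state();print(s["tool_pos"],s["ft_force"])
b=capture("scene")[80:340,230:510];a=capture("top")[100:350,80:400]
for uv in((1,1),):pass
S=np.array([640,480])
for t in("cover_hinge","cover_edge","blank_mid","tin_mid","key_mid"):
    g=[]
    for c in("scene","top"):
        r=pinpoint(c,t)
        if r: g.append((c,np.array(r[0]["location"])*S)); print(t,c,g[-1][1].round(1),round(r[0]["confidence"],2))
    if len(g)==2: print("   ",tri(g).round(3))
cv2.imwrite("pics/a5.png",np.hstack([cv2.resize(a,(400,400)),cv2.resize(b,(400,400))])[:,:,::-1])
```

```text
[ 0.44492562 -0.2943662   0.2008851 ] [ 0.62028898 -0.00464225 -0.69926158]
cover_hinge scene [410.1 203.6] 0.83
cover_edge scene [320.7 232.7] 0.74
cover_edge top [318.8 251. ] 0.63
    [ 0.552 -0.071  0.053]
blank_mid scene [422.8 292.3] 0.88
blank_mid top [241.4 139.7] 0.93
    [0.738 0.065 0.047]
tin_mid scene [339.3 325.6] 0.57
tin_mid top [337.  144.2] 0.84
    [ 0.74  -0.098  0.024]
key_mid scene [276.6 291.8] 0.76
key_mid top [388.4 207.4] 0.63
    [ 0.632 -0.188  0.02 ]
```

View pics/a5.png

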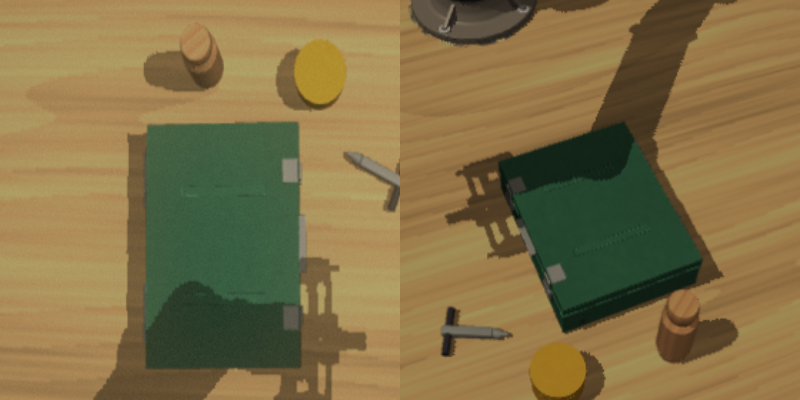

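The cover is shut flush, the bystanders have not moved, and the arm is clear, so I'm handing in.

```bash
python3 -c "
from workcell import *
print(close_job())"
```

```text
the job is handed in; nothing more can be done
None
```

I folded the rack flat, pressed the cover shut over it and handed the job in with the arm clear; the last pictures show the cover closed and the case and bystanders where they were, but the hand-in returned no verdict.

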